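# Level the garage shelf and hold it down

### The job

First free the stiff screw of the shelf's levelling foot with a short press on the cap of the oil spray can. Then turn the foot's wing knob until the bubble lies between the two lines while the spirit level is pressed down, firmly but not hard, so that the spring-loaded shelf rests on its foot. Finish while holding: keep pressing the level down with the bubble between the lines, and leave the tin, cartridge and box alone.

Things in the scene. Friction and masses are not known exactly. Their poses are not given: they have to be found in the camera images.
- stand: Fixed steel stand, origin on the bench under its middle. +y points to the hinge end of the shelf (hinge axis at y = 150, z = 70 mm, between two steel cheeks), -y to the levelling foot (upright screw at x = 0, y = -145 mm). Shelf: plywood board 345 long (y -185 to 160), 130 wide, 16 mm thick, top at z = 86 mm when level.
- shelf_end (a point): Point on the top of the plywood board, on its centre line, 10 mm from its end at the foot. Its own axes are those of the board (x across, y along to the hinge).
- knob_grip (a point): Centre of the black wing knob on top of the foot's screw, on the turning axis, 132 mm above the bench. The wing is an upright flat bar 56 mm long (this point's x), 14 mm thick (y, gripped across), 30 mm high (15 mm above this point), on a 34 mm disc. It turns about the vertical without rising, stiffly (0.2 N m), and stays where left.
- knob_wing (a point): Top edge of one end of the wing, 28 mm from the axis. Clockwise from above raises the foot's collar 3 mm per radian: with the board pressed down on it, the bubble then goes about 8.4 mm per radian towards the foot. The foot starts too low, by 0.9 to 2.6 rad of clockwise turning.
- level_mid (a point): Centre of the loose spirit level, lying lengthwise on the board: an aluminium bar 200 mm long (this point's y, pointing to the hinge), 30 wide, 36 high (flat top 18 mm above this point), 0.29 to 0.42 kg, black ends. In the middle of its top lies the vial, 76 mm long, standing 4 mm above it; the top is flat and free from 45 to 95 mm either side of the middle.
- bubble (a joint): Place of the pale bubble along the vial, m: 0 in the middle, positive towards the hinge (the level's +y). It goes to the higher end, 0.8 mm per mrad of tilt, at most 30 mm. The bubble is 14 mm long, the two black lines stand 21 mm apart: it is between them when within 3.5 mm of the middle.
- cap (a joint): How far the white nozzle cap of the oil spray can is pressed, m: 0 free, 0.007 fully down. It springs up by itself; it starts to move at about 2 N and is fully down at about 6 N.
- cap_top (a point): Centre of the top face (24 mm across) of the white nozzle cap on the can, 151 mm above the bench when free; the cap is 29 mm across. A thin tube points from it to the foot. The can (50 mm across) is fixed to a wooden block 90 mm square and 18 mm high, beyond the foot end of the stand.
- tin_mid (a point): Bystander: centre of a steel tin, 90 mm across and 100 mm high.
- cartridge_mid (a point): Bystander: a point on the axis, 100 mm up, of a red sealant cartridge standing upright, 48 mm across and 215 mm high.
- screwbox_mid (a point): Bystander: centre of a cardboard box 70 x 100 x 35 mm.
- level: The spirit level: same place as level_mid but at the centre of its underside, same axes.
- shelf: The plywood board; origin on the hinge axis, y along the board away from the foot. A spring lifts its foot end to a stop 35 mrad above level (10 mm at the foot). Pressing the spirit level with about 2 to 4 N on the half nearer the foot (up to 15 N near the hinge) brings it down onto the collar of the foot, up to 20 mm lower, where it stops hard; about 10 N holds it well.
- foot: The steel collar of the foot, 48 mm across and 12 mm high, under the board round the screw; origin at the centre of its top.

How it is judged (in metres and radians):
On the way, in this order (a step that is already met when the one before it is completed fails the run):
1. the cap of the spray can is pressed down, before the knob has been turned (value of joint cap above 0.0045 m and distance of knob_wing from where it was at the start of the episode below 0.006 m), for 0.05 s.
2. the cap is let up again (value of joint cap below 0.0015 m), for 0.1 s.
At the end, for the whole second after the job is handed in: For the last second the robot presses the level (over 2.5 N) flat (0.01 rad) and lengthwise (20 degrees) on the board, the board rests on the foot (over 0.8 N), the bubble is within 3.5 mm of the middle (between the lines), the level is still and the cap is up ((contact force between level and the fingers above 2.5 N or contact force between level and the arm above 2.5 N) and contact force between level and shelf above 4 N and contact force between shelf and foot above 0.8 N and value of joint bubble between -0.0035 and 0.0035 m and angle between the z axis of level and the z axis of shelf, either way round below 0.01 rad and angle between the y axis of level and the y axis of shelf, either way round below 0.35 rad and linear speed of level below 0.01 m/s and value of joint cap below 0.0015 m); the arm keeps its last pose, push and grip.
It fails at once if the level is pressed very hard (over 60 N) (contact force between level and the fingers above 60 N or contact force between level and the arm above 60 N).
It fails at once if a bystander is moved by over 30 mm (distance of any of tin_mid, cartridge_mid, screwbox_mid from where it was at the start of the episode above 0.03 m).
It also fails if it takes over 61 s, if anything falls off the work surface, if the arm or the gripper's body presses on something with over 40 N, if the wrist force passes 120 N, or if a joint passes its speed limit or range.

### The arm

A 6-joint arm with a two-finger parallel gripper is mounted at the origin on the work surface. World frame = base frame: x ahead of the robot, y to its left, z up, the work surface at z = 0. Lengths are in mm, angles in degrees, forces in N, time in s.
With the tool pointing down it reaches from about 350 to 850 mm from the base axis. Payload 8.1 kg.
Tool frame: the origin (TCP) lies midway between the tips of the shut fingers; the grasp point (between the pads) lies 19 mm behind it; z points along the fingers, y is the direction in which the jaws open and shut (so a half turn about z gives the same grasp; the last joint's range is limited). The gripper opens to 85 mm and grips with 20 to 120 N. Pads are 22 mm wide; open, the fingers measure 114 mm over their backs; the gripper's body (76 mm by 85 mm) begins 54 mm behind the grasp point. The pads swing forward as they close: fully open they stand 13 mm farther back than shut.
Start: joints at [-74.565, 7.471, 85.268, -0, 87.261, -4.893], TCP at [208.462, -562.627, 231.292] pointing down, gripper open.
Joint ranges: [-169.43, 169.43], [-51.17, 129.36], [1.28, 143.12], [-76.62, 256.62], [0, 156.53], [-152.29, 152.29]. Speed limits (degrees/s): [136.94, 136.94, 159.86, 180, 180, 180].

### API

Orientations are given as [roll, pitch, yaw] about the fixed x, y, z axes, in that order (R = Rz(yaw) Ry(pitch) Rx(roll)).
In Python, from bench import telemetry, snapshot, camera_params, job gives the robot as it stands. The module is installed in compiled form; this text tells all that it offers.
- The arm moves only by the shell command python3 -m jog 'ROWS' [FORCE]. ROWS is JSON, a list that holds one entry, the list of rows, each a list of 7 numbers: the shift along the tool's x, y, z in units of 50 mm (1.0 is 50 mm), then the turn, a rotation vector about the tool's x, y, z in units of 2 pi rad (1.0 is 2 pi rad), then the opening, from 0 (shut) to 1 (fully open). In form: [[[dx, dy, dz, rx, ry, rz, claw], ...]]. A call has 1 to 12 rows; each row shifts and turns the commanded pose from where the row before left it, along the tool's axes as they then stand; what a row does not reach is not made up. A row lasts 1/8 s, in which the tool goes at most 62.5 mm and 10.7 degrees, less where a joint would pass 70% of its speed; a pose out of reach is approached as far as the arm can. A call with a number of a shift or a turn outside -1 to 1 is refused whole. A call with a gripper value outside its range is refused whole. The fingers move at their own pace and stop on an object; FORCE is the grip in N (left out, the last holds). Time passes only in rows, so rows that do not move let the fingers close. It gives the time, the measured TCP pose, the force and the opening at its end, in the units of the state.
- telemetry.sense(): the state, without advancing time (a new reading comes with each control period).
- snapshot(name): name is "side" or "top" or "wrist"; returns (picture, depth): 384x512x3 uint8, red, green, blue; 384x512 float32, mm along the optical axis (not along the pixel's ray), 0 where there is no reading.
- camera_params(name): a dict with "K" (3x3 intrinsics, pixels), "extrinsics" (4x4, takes a point from camera to world coordinates). Camera axes: x right, y down, z forward; pixel columns grow to the right and rows downward; lengths in mm; the calibration is good to about 2 mm. A picture is of the moment at which its call begins: read the wrist's pose just before it. camera_params takes no time and is no camera call; for the wrist camera it gives the pose at the moment of the call.
- job.hand_in(): hands the job in, once; it reports no verdict.
The state is a dict: "time": time; "joint_pos": joint angles; "qd": joint speeds; "joint_efforts": joint torques, N m; "tool_pos": TCP position; "tcp_rot": TCP orientation; "ft_force": force on the tool from outside, world axes, zero at the start; "wrist_torque": the same for the moment, N m; "finger_gap": finger opening in mm.
Only numpy, scipy, OpenCV 4.12 (cv2) and the standard library are available. Lean on these libraries where they do the work, as an engineer would, in place of code of your own. Each camera call takes 0.05 s, during which the arm holds its last target. There are 200 camera calls.

## Working session

There is one attempt and no reset: what is moved stays moved. The work goes in short steps, Python scripts to look and compute and a shell command to move; the robot and the scene stay as the last step left them, time stands still between calls to the robot, and variables do not carry over. Pictures are saved under pics/ and viewed, about 8 in all and at most 12, crops included, and the job is handed in when it is done.

```bash
mkdir -p pics && cat > h.py <<'E'
import numpy as np, cv2
from bench import telemetry, snapshot, camera_params
def look(name, fn, crop=None, scale=1):
    P=camera_params(name); im,d=snapshot(name)
    np.savez('pics/'+fn+'.npz',im=im,d=d,K=P["K"],E=P["extrinsics"])
    show(fn,fn,crop,scale)
def show(fn,out,crop=None,scale=1):
    im=np.load('pics/'+fn+'.npz')['im']
    if crop: im=im[crop[1]:crop[3],crop[0]:crop[2]]
    cv2.imwrite('pics/'+out+'.png',cv2.resize(im[:,:,::-1],None,fx=scale,fy=scale,interpolation=cv2.INTER_CUBIC))
def px(fn,pts,z=None):
    f=np.load('pics/'+fn+'.npz');K=np.array(f['K']);E=np.array(f['E']);out=[]
    for i,(u,v) in enumerate(pts):
        r=np.linalg.inv(K)@[u,v,1]
        if z is None:
            dd=f['d'][int(v)-1:int(v)+2,int(u)-1:int(u)+2]; s=np.median(dd[dd>0]) if (dd>0).any() else np.nan
        else:
            zz=z[i] if hasattr(z,'__len__') else z
            s=(zz-E[2,3])/(E[:3,:3]@r)[2]
        out.append(E[:3,:3]@(r*s)+E[:3,3])
    return np.round(np.array(out),1)
E
python3 - <<'E'
from h import *
look('top','t0');look('side','s0')
a=cv2.imread('pics/t0.png');b=cv2.imread('pics/s0.png')
cv2.imwrite('pics/both.png',np.hstack([cv2.resize(a,(400,300)),cv2.resize(b,(400,300))]))
s=telemetry.sense();print(s['tool_pos'],s['tcp_rot'],s['ft_force'],s['time'],s['finger_gap'])
E
```

```text
[ 208.30923266 -562.15504031  230.33978348] [-1.79904424e+02 -7.08667233e-03  2.03265814e+01] [ 0.23964611  0.56663247 -0.28227332] 0.1 85.71891076249425
```

View pics/t0.png

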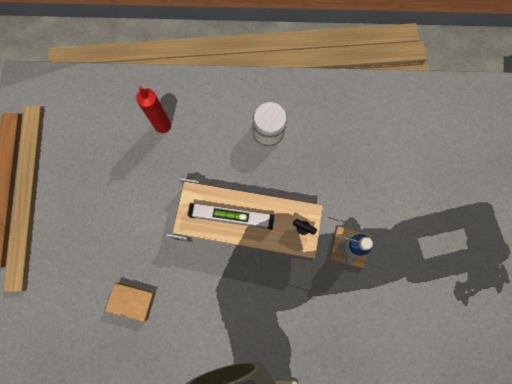

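View pics/s0.png

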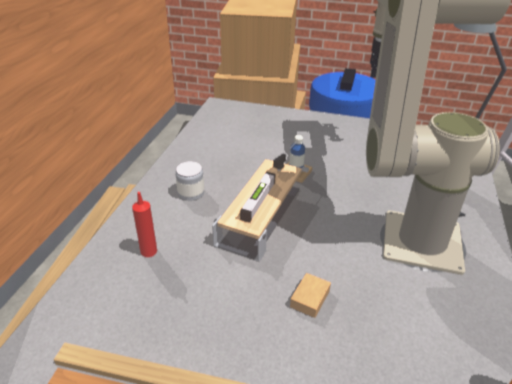

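The top view shows the level at about (231,215), the knob at (305,227) and the cap at (367,243). The tin is at (270,120), the cartridge at (155,110) and the box at (130,302). Next I'll enlarge the working area.

```bash
python3 - <<'E'
from h import *
show('t0','t0c',(170,170,390,280),3.6)
print(px('t0',[(367,243),(305,227),(191,210),(271,222),(270,115)],[151,147,122,122,100]))
print(px('t0',[(367,243),(305,227),(200,213),(262,220),(270,115)]))
E
```

```text
[[ 431.5 -243.9  151. ]
 [ 464.1 -107.5  147. ]
 [ 500.4  154.6  122. ]
 [ 476.9  -32.4  122. ]
 [ 752.4  -27.2  100. ]]
[[ 431.5 -243.8  151.4]
 [ 464.2 -107.6  146.5]
 [ 493.5  133.   123.9]
 [ 480.   -11.3  129.2]
 [ 752.6  -27.2   99.5]]
```

View pics/t0c.png

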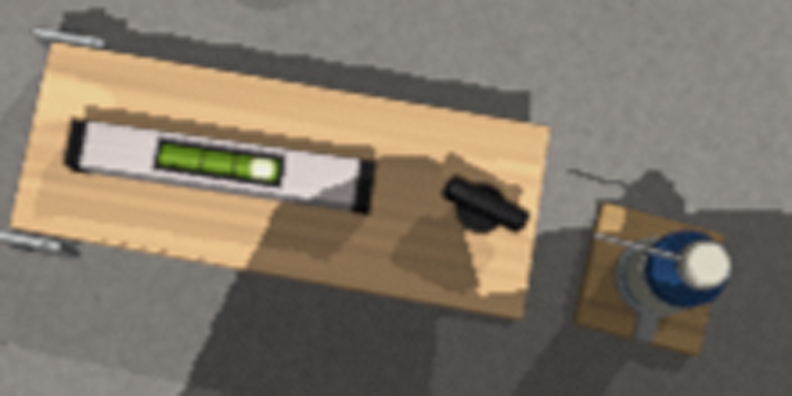

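```bash
python3 -m jog '[[[0.8,-0.55,0,0,0,0,0],[0.8,-0.55,0,0,0,0,0],[0.8,-0.55,0,0,0,0,0],[0.8,-0.55,0,0,0,0,0],[0.8,-0.55,0,0,0,0,0],[0.8,-0.55,0,0,0,0,0],[0.8,-0.55,0,0,0,0,0],[0.8,-0.55,0,0,0,0,0],[0,0,0.6,0,0,0,0],[0,0,0.6,0,0,0,0],[0,0,0,0,0,0,0]]]' 60
python3 - <<'E'
from h import *
p=lambda a:np.array(a)/3.6+[170,170]
cap=px('t0',[p((706,263))],151)
w=px('t0',[p((450,190)),p((522,216))],147)
l=px('t0',[p((75,145)),p((362,186))],[122,129])
b=px('t0',[p((48,42)),p((548,125)),p((12,228)),p((522,317))],[87,97,87,97])
print(cap,w,w.mean(0),np.degrees(np.arctan2(*(w[0]-w[1])[[1,0]])))
print(l,l.mean(0),np.degrees(np.arctan2(*(l[0]-l[1])[[1,0]])),b,np.degrees(np.arctan2(*(b[0]-b[1])[[1,0]])))
print(telemetry.sense()['joint_pos'])
E
```

```text
time: 1.48
tool_pos: [430.3, -243.6, 168.3]
tcp_rot: [-179.7, 0.2, 20.4]
ft_force: [-0.2, 0.3, -0.9]
finger_gap: -0.1
[[ 431.4 -241.9  151. ]] [[ 473.1  -85.1  147. ]
 [ 457.9 -129.9  147. ]] [ 465.5 -107.5  147. ] 71.25865955480722
[[499.7 155.  122. ]
 [476.7 -31.  129. ]] [488.2  62.  125.5] 82.95082183250472 [[ 576.5  183.7   87. ]
 [ 525.4 -156.5   97. ]
 [ 448.4  199.6   87. ]
 [ 398.  -137.8   97. ]] 81.4577049044417
[-3.54616688e+01 -6.48480507e+00  1.05946185e+02 -7.90765305e-04
  8.08896716e+01  3.41877960e+01]
```

```bash
python3 -m jog '[[[0,0,0.35,0,0,0,0],[0,0,0.06,0,0,0,0],[0,0,0.06,0,0,0,0],[0,0,0,0,0,0,0]]]'; python3 -c "
from bench import telemetry as t;s=t.sense();print(s['ft_force'],s['tool_pos'])"
```

```text
time: 1.98
tool_pos: [432.2, -245.5, 148.4]
tcp_rot: [180.0, -0.0, 20.3]
ft_force: [-2.8, 0.3, 2.1]
finger_gap: -0.3
[-2.82649511  0.33087446  2.10496994] [ 432.19692778 -245.46199109  148.3779881 ]
```

```bash
python3 -m jog '[[[0,0,0.05,0,0,0,0],[0,0,0.03,0,0,0,0],[0,0,0,0,0,0,0]]]';python3 -m jog '[[[0,0,0.03,0,0,0,0],[0,0,0,0,0,0,0]]]'
```

```text
time: 2.35
tool_pos: [432.4, -245.5, 144.2]
tcp_rot: [179.9, -0.0, 20.3]
ft_force: [-1.8, -0.8, 5.4]
finger_gap: -0.1
time: 2.6
tool_pos: [432.5, -245.6, 143.9]
tcp_rot: [179.9, -0.0, 20.3]
ft_force: [-4.9, 2.0, 14.2]
finger_gap: -0.1
```

```bash
python3 -m jog '[[[0,0,-0.7,0,0,0,0],[0,0,-0.7,0,0,0,0],[0.5,-0.83,0,0,0,0,0],[0.5,-0.83,0,0,0,0,0],[0.5,-0.83,0,0,0,0,0],[0.5,-0.83,0,0,0,0,0],[0.5,-0.83,0,0,0,0,0],[0,0,0.7,0,0,0,0],[0,0,0.7,0,0,0,0],[0,0,0,0,0,0,0]]]'
python3 - <<'E'
from h import *
look('top','t1');look('wrist','w1')
a=cv2.imread('pics/t1.png')[150:300,160:400];b=cv2.imread('pics/w1.png')
cv2.imwrite('pics/b1.png',np.hstack([cv2.resize(a,(400,250)),cv2.resize(b,(400,250*1))]))
E
```

```text
time: 3.85
tool_pos: [474.7, -6.6, 139.1]
tcp_rot: [-179.8, 0.3, 20.4]
ft_force: [-0.4, 0.3, 1.7]
finger_gap: 0.1
```

View pics/b1.png

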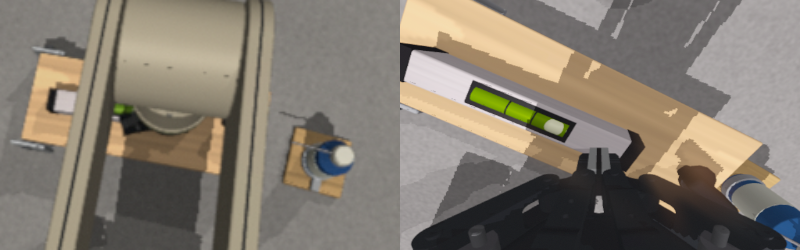

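The wrist camera sees the vial well (about (520,112) in the combined picture), and the shut fingertips are over the free part near the foot end. Next I press gently.

```bash
python3 -m jog '[[[0.08,0.03,0.2,0,0,0,0],[0,0,0.04,0,0,0,0],[0,0,0.04,0,0,0,0],[0,0,0.04,0,0,0,0],[0,0,0.04,0,0,0,0],[0,0,0,0,0,0,0]]]';python3 -m jog '[[[0,0,0.04,0,0,0,0],[0,0,0.02,0,0,0,0],[0,0,0,0,0,0,0]]]'
```

```text
time: 4.7
tool_pos: [481.7, -7.2, 124.4]
tcp_rot: [180.0, -0.0, 20.3]
ft_force: [0.1, -0.7, 1.1]
finger_gap: -0.0
time: 5.08
tool_pos: [481.5, -7.2, 121.2]
tcp_rot: [-180.0, -0.0, 20.3]
ft_force: [0.1, -0.3, 3.7]
finger_gap: -0.0
```

```bash
python3 -m jog '[[[0,0,0.03,0,0,0,0],[0,0,0.03,0,0,0,0],[0,0,0,0,0,0,0]]]';python3 -m jog '[[[0,0,0.03,0,0,0,0],[0,0,0,0,0,0,0]]]'
```

```text
time: 5.45
tool_pos: [481.7, -7.3, 119.5]
tcp_rot: [180.0, -0.0, 20.3]
ft_force: [-5.7, -1.2, 14.0]
finger_gap: -0.1
time: 5.7
tool_pos: [482.0, -7.4, 119.5]
tcp_rot: [179.9, -0.0, 20.3]
ft_force: [-11.8, -1.6, 25.9]
finger_gap: -0.1
```

```bash
python3 - <<'E'
from h import *
look('wrist','w2',(0,60,320,260),2.5)
E
```

```text
(no output)
```

View pics/w2.png

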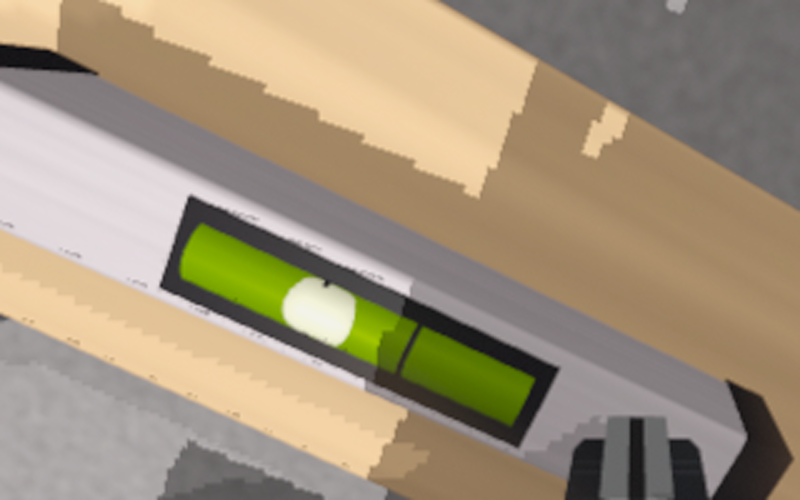

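The bubble sits centred on the hinge-side line (bubble (319,312), foot line (408,349), hinge line about (320,308)). That puts it about +10.3 mm off, so the knob needs about 70° clockwise. Next I move over the knob.

```bash
python3 -m jog '[[[0,0,-0.9,0,0,0,0],[0,0,-0.9,0,0,0,0],[-0.5,0.88,0,0,0,0,0],[-0.5,0.88,0,0,0,0,0],[0,0,0,0,0,-0.0283,0.6],[0,0,0,0,0,-0.0283,0.6],[0,0,0,0,0,-0.0283,0.6],[0,0,0,0,0,-0.0283,0.6],[0,0,0,0,0,-0.0283,0.6],[0,0,0,0,0,0,0.6]]]' 80
python3 - <<'E'
from h import *
look('wrist','w3')
E
```

```text
time: 7.0
tool_pos: [464.9, -106.7, 206.2]
tcp_rot: [-179.9, -0.0, 71.2]
ft_force: [0.4, 0.1, -0.4]
finger_gap: 51.2
```

View pics/w3.png

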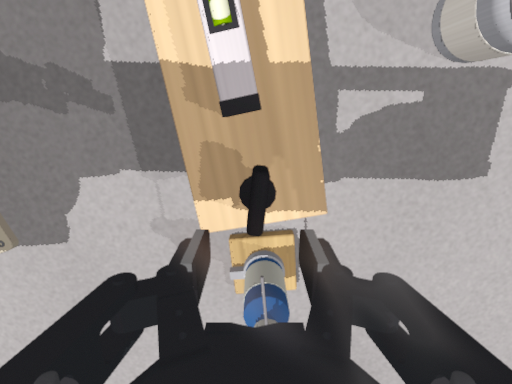

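The wing runs from about (261,168) to (256,232), between the open fingers, and it is nearly aligned with the tool.

```bash
python3 - <<'E'
from h import *
w=px('w3',[(261,168),(256,232)],147)
print(w,w.mean(0),np.linalg.norm(w[0]-w[1]),np.degrees(np.arctan2(*(w[0]-w[1])[[1,0]])))
print(px('w3',[(260,175),(257,225)]))
E
```

```text
[[ 478.8  -80.2  147. ]
 [ 458.  -129.9  147. ]] [ 468.4  -105.05  147.  ] 53.87698952242971 67.29015032088348
[[ 476.3  -85.4  146.2]
 [ 460.8 -124.1  147.2]]
```

```bash
python3 -m jog '[[[0.03,0.05,0.4,0,0,0.008,0.6],[0,0,0.6,0,0,0,0.6],[0,0,0.4,0,0,0,0.6],[0,0,0.28,0,0,0,0.6],[0,0,0,0,0,0,0.6],[0,0,0,0,0,0,0],[0,0,0,0,0,0,0],[0,0,0,0,0,0,0],[0,0,0,0,0,0,0]]]' 80
```

```text
time: 8.18
tool_pos: [467.8, -106.7, 124.1]
tcp_rot: [-180.0, 0.0, 68.4]
ft_force: [-8.2, 0.2, 9.5]
finger_gap: 12.2
```

```bash
python3 -m jog '[[[0,0,0,0,0,0.0278,0],[0,0,0,0,0,0.0278,0],[0,0,0,0,0,0.0278,0],[0,0,0,0,0,0.0278,0],[0,0,0,0,0,0.0278,0],[0,0,0,0,0,0.0278,0],[0,0,0,0,0,0.0278,0],[0,0,0,0,0,0,0]]]'
python3 -c "
from bench import telemetry as t;s=t.sense();print(s['ft_force'],s['wrist_torque'],s['joint_pos'])"
```

```text
time: 9.18
tool_pos: [469.0, -108.6, 124.2]
tcp_rot: [179.8, -0.1, -1.9]
ft_force: [0.3, -8.7, 1.3]
finger_gap: 12.5
[ 0.29344267 -8.71205921  1.29446719] [-1.4307371   0.09169916 -0.20847364] [-19.01509707  -6.83014193 111.04189184  -0.17086811  75.58373354
  72.90824502]
```

```bash
python3 -m jog '[[[0,0,0,0,0,0,0.6],[0,0,0,0,0,0,0.6],[0,0,-0.8,0,0,0,0.6],[0,0,-0.8,0,0,0,0],[0.13,-1,0,0,0,0,0],[0.13,-1,0,0,0,0,0],[0,0,0,0,0,-0.029,0],[0,0,0,0,0,-0.029,0],[0,0,0.3,0,0,-0.029,0],[0,0,0.6,0,0,-0.029,0],[0,0,0.4,0,0,0,0],[0,0,0,0,0,0,0]]]'
```

```text
time: 10.68
tool_pos: [482.5, -6.5, 136.1]
tcp_rot: [-179.8, 0.1, 40.1]
ft_force: [0.4, 0.3, 0.7]
finger_gap: 0.4
```

```bash
python3 -m jog '[[[0,0,0.12,0,0,0,0],[0,0,0.05,0,0,0,0],[0,0,0.05,0,0,0,0],[0,0,0.04,0,0,0,0],[0,0,0,0,0,0,0]]]';python3 -m jog '[[[0,0,0.03,0,0,0,0],[0,0,0,0,0,0,0]]]'
```

```text
time: 11.3
tool_pos: [484.3, -7.0, 125.1]
tcp_rot: [180.0, -0.0, 40.1]
ft_force: [0.3, -1.7, 2.0]
finger_gap: 0.2
time: 11.55
tool_pos: [484.0, -6.9, 123.3]
tcp_rot: [180.0, -0.0, 40.1]
ft_force: [1.3, -1.5, 2.3]
finger_gap: -0.1
```

```bash
python3 - <<'E'
from h import *
look('wrist','w4',(60,0,380,240),2.5)
E
```

```text
(no output)
```

View pics/w4.png

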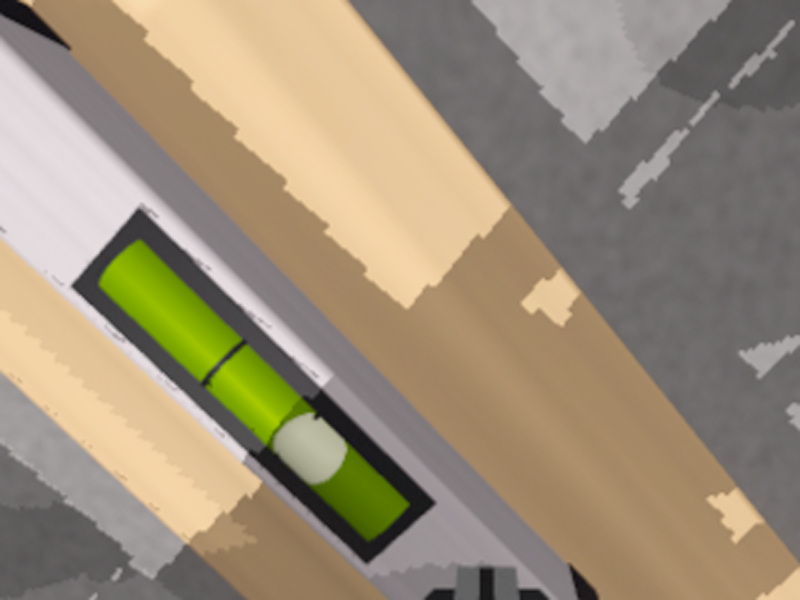

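The bubble is still on the foot side at about (310,448), since at about 2 N the board isn't seated yet. I'll press further.

```bash
python3 -m jog '[[[0,0,0.03,0,0,0,0],[0,0,0,0,0,0,0]]]';python3 -m jog '[[[0,0,0.02,0,0,0,0],[0,0,0,0,0,0,0]]]';
```

```text
time: 11.85
tool_pos: [484.0, -6.9, 121.8]
tcp_rot: [180.0, -0.0, 40.1]
ft_force: [1.1, -2.1, 4.4]
finger_gap: -0.1
time: 12.1
tool_pos: [484.1, -7.0, 121.8]
tcp_rot: [180.0, -0.0, 40.1]
ft_force: [-3.9, -1.0, 10.9]
finger_gap: -0.1
```

```bash
python3 -m jog '[[[0,0,0.01,0,0,0,0],[0,0,0,0,0,0,0],[0,0,0,0,0,0,0]]]'; python3 - <<'E'
from h import *
look('wrist','w5',(60,60,220,240),3.3)
E
```

```text
time: 12.48
tool_pos: [484.2, -7.0, 121.7]
tcp_rot: [180.0, -0.0, 40.1]
ft_force: [-5.4, -1.8, 14.4]
finger_gap: -0.4
```

View pics/w5.png

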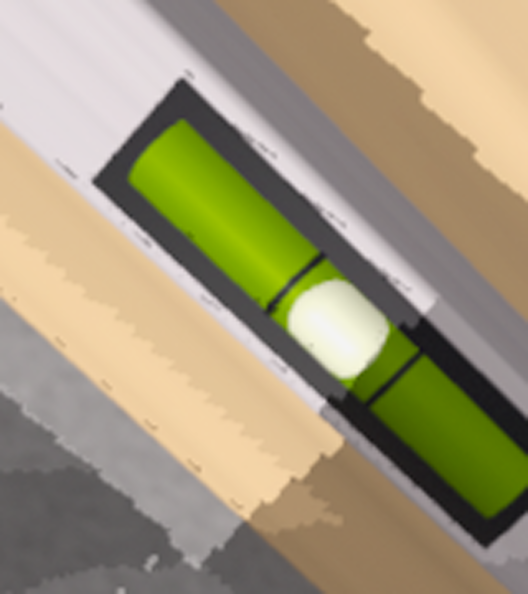

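The bubble (338,328) lies clear inside the lines at (297,283) and (397,377). It is about 1.2 mm towards the hinge, and the press is steady at 14 N, so I'm handing in.

```bash
python3 -m jog '[[[0,0,0,0,0,0,0],[0,0,0,0,0,0,0]]]' && python3 -c "
from bench import job;print(job.hand_in())"
```

```text
time: 12.78
tool_pos: [484.2, -7.0, 121.7]
tcp_rot: [180.0, -0.0, 40.1]
ft_force: [-6.0, -1.5, 14.3]
finger_gap: 0.1
the job is handed in; nothing more can be done
None
```

The job is handed in at 12.8 s, with the arm still pressing the level and the bubble between the lines. `hand_in` gives no verdict, so I don't know whether the run passed.

- **Cap:** I pressed it once to its stop. The force reached 14 N, about 7 mm down, and then I let it up. I did not check by camera afterwards that the cap had risen.
- **Knob:** With the level pressed, the bubble first read about +10.3 mm. I then turned the knob about 70° clockwise in one grip.
- **Final hold:** The shut fingers press on the foot half of the level at 14 N, and the tool height was steady at 121.7 mm over the last readings. In the last picture the bubble is between the lines, about 1.2 mm towards the hinge (the limit is 3.5 mm).
- **Side force:** There is also a sideways force of about 6 N at the fingers. It was not growing much, and the tool did not drift.
- **Tin, cartridge and box:** No move went near them, but I took no final picture to confirm they are where they started.

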